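# Set the cheese slicer and put its catch tray in place

## Task

Get the cheese slicer ready for the next order: close its thickness dial fully, clockwise to the stop, then open it again by exactly four clicks. Then slide the blue catch tray over the worktop until it lies flush along the slicer's left flank, below the knife, and let go. Keep off the knife, and do not shift the cheeses, tub and carton standing about.

Things in the scene. Friction and masses are not known exactly. Their poses are not given: they have to be found in the camera images.
- dial_grip (a point): Centre of the round black thickness dial at grip height: 54 mm diameter, 35 mm tall; top 12 mm above this point, the sloping white console 28 mm below; at its foot a thin skirt 74 mm wide, 23 mm below. z axis = turning axis, pointing out of the console, leaning 20 deg from vertical to the slicer's front; frame does not turn. The upright gauge plate stands 80 to 95 mm off, on the slicer's right.
- dial (a joint): Turn of the dial, rad: 0 = closed, at the stop; grows anticlockwise seen from above, to 3.77. A detent clicks every 18 deg (0.314 rad); four clicks = 1.257; let go between clicks it springs to the nearer one. Takes about 0.1 N m. White line on top and red mark on the skirt turn with it; at the stop they point at the red tick on the console, black ticks mark the clicks.
- catch_spot (a point): Where the tray's centre belongs, 14 mm above the table: the tray is then 4 mm off the slicer's left flank, below the knife. x axis level along the flank, from the slicer's front (dial side) to its rear; y away from the flank; z up. Flank: upright, 12 to 55 mm high, at y = -69 mm. The dial's console block bounds the place at x = -112 mm, out to y = +76 mm; greater x and y are open.
- tray_center (a point): Centre (14 mm above the table) of the loose blue catch tray, an open box 180 mm long (its x), 130 mm wide (y), 28 mm tall, walls and floor 5 mm thick, about 0.35 kg. It starts left of the slicer, a long side turned roughly to the flank, its y axis pointing away from the flank.
- knife: The slicer's round steel knife: upright disc 220 mm in diameter, 3 mm thick, origin at its centre 185 mm above the table, axis along its y. Not to be touched. On its left side a round motor housing (104 mm) reaches 66 mm out from it, over the flank, 133 mm and more above the table.
- loaf: Yellow block of cheese, 120 x 85 x 75 mm, on the slicer's carriage to the right of the knife (origin under its centre). Stays where it is.
- wheel: Round yellow cheese with a green label, 132 mm across, 53 mm tall, on the table (origin under its centre). Stays where it is.
- cream: White and blue carton of cream, 64 x 64 x 141 mm, on the table (origin under its centre). Stays where it is.
- tub: White tub with a blue lid, 110 mm across, 60 mm tall, on the table (origin under its centre). Stays where it is.
Things that resemble listed ones, but are neither listed nor needed, are in the scene too. Of the things that look like the part that bears tray_center, the middle-sized one is meant.

How it is judged:
On the way, in this order (a step that is already met when the one before it is completed fails the run):
1. the dial is turned clockwise to its stop (within a third of a click) (value of joint dial below 0.1 rad), for 0.2 s.
2. the dial is opened by four clicks (value of joint dial between 1.12 and 1.4 rad), for 0.3 s.
3. the tray lies along the slicer's flank below the knife (x of tray_center in the frame of catch_spot between -0.03 and 0.03 m and y of tray_center in the frame of catch_spot below 0.012 m and angle between the x axis of tray_center and the x axis of catch_spot, either way round below 0.14 rad), for 0.2 s.
At the end, for the whole second after the job is handed in: The dial rests four clicks from its stop (within 0.14 rad); the tray lies flat on the table along the slicer's left flank, its centre within 30 mm of the catch spot along the flank and at most 12 mm farther out, its long side within 8 degrees of the flank (all of step 2 and all of step 3 and height (world z) of tray_center below 0.02 m); the robot touches nothing.
It fails at once if the tray is lifted off the table or tipped instead of slid (height (world z) of tray_center above 0.035 m or angle between tray_center's own z axis and vertical above 0.25 rad).
It fails at once if the robot touches the knife (contact force between any of the fingers, the arm and knife above 0.5 N).
It fails at once if a cheese, the tub or the carton is shifted by more than 30 mm (distance of any of loaf, wheel, cream, tub from where it was at the start of the episode above 0.03 m).
It also fails if it takes over 72 s, if anything falls off the work surface, if the arm or the gripper's body presses on something with over 40 N, if the wrist force passes 120 N, or if a joint passes its speed limit or range.

## Robot

A 7-joint arm with a two-finger parallel gripper is mounted at the origin on the work surface. World frame = base frame: x ahead of the robot, y to its left, z up, the work surface at z = 0. Lengths are in m, angles in rad, forces in N, time in s.
With the tool pointing down it reaches from about 0.4 to 0.875 m from the base axis. Payload 19.3 kg.
Tool frame: the origin (TCP) lies at the very end of the fingers, on their centre line; the grasp point (between the pads) lies 19 mm behind it; z points along the fingers, y is the direction in which the jaws open and shut (so a half turn about z gives the same grasp; the last joint's range is limited). The gripper opens to 85 mm and grips with 20 to 120 N. Pads are 22 mm wide; open, the fingers measure 114 mm over their backs; the gripper's body (76 mm by 85 mm) begins 54 mm behind the grasp point. The pads swing forward as they close: fully open they stand 13 mm farther back than shut.
Start: joints at [-1.319, 0.521, -0.036, 1.599, 0.021, 1.021, -0.113], TCP at [0.198, 0.593, 0.231] pointing down, gripper open.
Joint ranges: [-2.91, 2.91], [-0.3, 2.13], [-1.5, 1.42], [0.17, 2.43], [-1.26, 4.41], [0.16, 1.93], [-2.52, 2.52]. Speed limits (rad/s): [1.89, 1.89, 2.39, 2.39, 3.01, 3.01, 3.01].

## Interface

Orientations are given as [roll, pitch, yaw] about the fixed x, y, z axes, in that order (R = Rz(yaw) Ry(pitch) Rx(roll)).
In Python, from workcell import bot, grab_frame, calibration, workorder gives the robot as it stands.
- The arm moves only by the tool move_arm, never from a script. Its arguments are lists of equal length, an entry for each row: "jaw": the closure in counts, from 0 (fully open) to 255 (shut); "dp": the shift along the tool's x, y, z in units of 800 mm (1.0 is 800 mm), a list of three; "rotation": the turn, a rotation vector about the tool's x, y, z in units of pi rad (1.0 is pi rad), a list of three. In form: {"jaw": [jaw, ...], "dp": [[dx, dy, dz], ...], "rotation": [[rx, ry, rz], ...]}. A call has 1 to 10 rows; each row shifts and turns the commanded pose from where the row before left it, along the tool's axes as they then stand; what a row does not reach is not made up. A row lasts 1/8 s, in which the tool goes at most 62.5 mm and 10.7 degrees, less where a joint would pass 70% of its speed; a pose out of reach is approached as far as the arm can. A call with a number of a shift or a turn outside -1 to 1 is refused whole. A call with a gripper value outside its range is refused whole. The fingers move at their own pace and stop on an object; "squeeze" is the grip in N (left out, the last holds). Time passes only in rows, so rows that do not move let the fingers close. It gives the time, the measured TCP pose, the force and the opening at its end, in the units of the state.
- bot.observe(): the state, without advancing time (a new reading comes with each control period).
- grab_frame(name): name is "scene" or "top"; returns the picture (420x560x3 uint8, blue, green, red); there is no depth.
- calibration(name): a dict with "camera_matrix" (3x3 intrinsics, pixels), "T" (4x4, takes a point from camera to world coordinates). Camera axes: x right, y down, z forward; pixel columns grow to the right and rows downward; lengths in m; the calibration is good to about 2 mm. A picture is of the moment at which its call begins. calibration takes no time and is no camera call.
- workorder.job_done(): hands the job in, once; it reports no verdict.
The state is a dict: "clock": time; "qpos": joint angles; "qd": joint speeds; "joint_efforts": joint torques, N m; "position": TCP position; "tool_rot": TCP orientation; "force": force on the tool from outside, world axes, zero at the start; "moment": the same for the moment, N m; "grip_width": finger opening in m.
Only numpy, scipy, OpenCV 4.12 (cv2) and the standard library are available. Lean on these libraries where they do the work, as an engineer would, in place of code of your own. Each camera call takes 0.05 s, during which the arm holds its last target. There are 200 camera calls.

## Working session

There is one attempt and no reset: what is moved stays moved. The work goes in short steps, Python scripts to look and compute and a tool call to move; the robot and the scene stay as the last step left them, time stands still between calls to the robot, and variables do not carry over. Pictures are saved under pics/ and viewed, about 8 in all and at most 12, crops included, and the job is handed in when it is done.

Besides the shell and the picture viewer there is one more tool, called after "Call:" as name(argument=value, ...), one argument or row to a line, values as JSON. move_arm: Moves the arm, as the interface text tells. Shifts and turns lie within -1 to 1; 1 stands for 800 mm of shift or pi rad of turn. Its arguments: {"type":"object","properties":{"jaw":{"type":"array","items":{"type":"number"}},"dp":{"type":"array","items":{"type":"array","items":{"type":"number","minimum":-1,"maximum":1}}},"rotation":{"type":"array","items":{"type":"array","items":{"type":"number","minimum":-1,"maximum":1}}},"squeeze":{"type":"number"}},"required":["jaw","dp","rotation"]}

```bash
mkdir -p pics; ls
python3 - <<'E'
from workcell import bot, grab_frame, calibration
import cv2,numpy as np
np.set_printoptions(precision=4,suppress=True)
for n in("scene","top"):
    im=grab_frame(n); cv2.imwrite(f"pics/{n}0.png",im)
    c=calibration(n); print(n,np.array(c["camera_matrix"]),np.array(c["T"]))
print(bot.observe())
a=cv2.imread("pics/scene0.png");b=cv2.imread("pics/top0.png")
cv2.imwrite("pics/s0.png",cv2.resize(a,(800,600),interpolation=cv2.INTER_CUBIC))
cv2.imwrite("pics/t0.png",cv2.resize(b,(800,600),interpolation=cv2.INTER_CUBIC))
E
```

```text
pics
scene [[460.7032   0.     277.485 ]
 [  0.     460.7032 207.6744]
 [  0.       0.       1.    ]] [[-0.4806  0.6506 -0.588   1.3623]
 [ 0.8769  0.3498 -0.3297  0.5554]
 [-0.0088 -0.674  -0.7387  1.1754]
 [ 0.      0.      0.      1.    ]]
top [[537.4252   0.     277.6951]
 [  0.     537.4252 209.0806]
 [  0.       0.       1.    ]] [[ 0.0726 -0.9745  0.2124  0.2002]
 [-0.9973 -0.0722  0.0095  0.0647]
 [ 0.006  -0.2125 -0.9771  1.6161]
 [ 0.      0.      0.      1.    ]]
{'clock': 0.1, 'qpos': array([-1.3192,  0.5219, -0.0364,  1.5999,  0.0212,  1.0211, -0.1128]), 'qd': array([ 0.0003, -0.0024, -0.0017, -0.002 ,  0.0007,  0.0011,  0.0001]), 'joint_efforts': array([  0.0023, -92.8485,   1.9837, -37.0537,   0.0182,   0.0053,
        -0.0001]), 'position': array([0.1976, 0.5926, 0.2308]), 'tool_rot': array([-3.1406,  0.0001,  2.8198]), 'force': array([0.0433, 0.3253, 0.031 ]), 'moment': array([-0.0342,  0.0493, -0.0096]), 'grip_width': 0.08546718621367895}
```

View pics/s0.png

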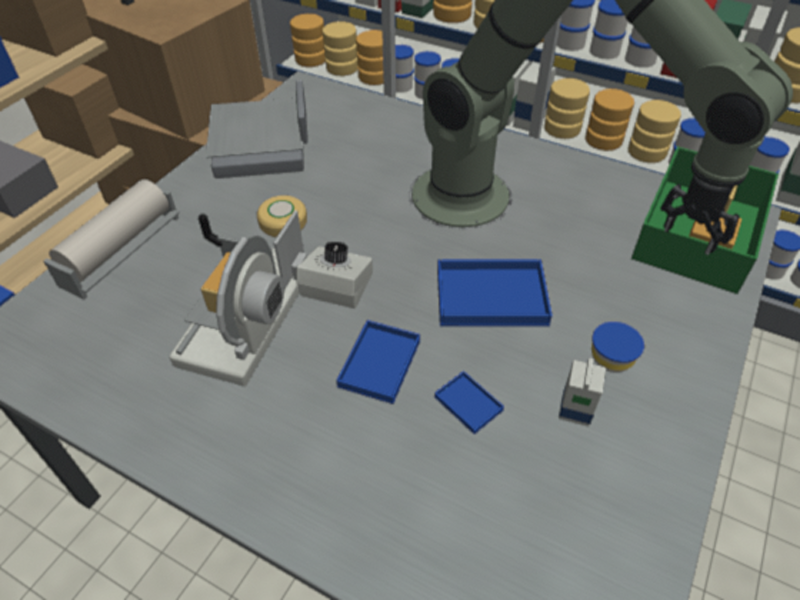

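View pics/t0.png

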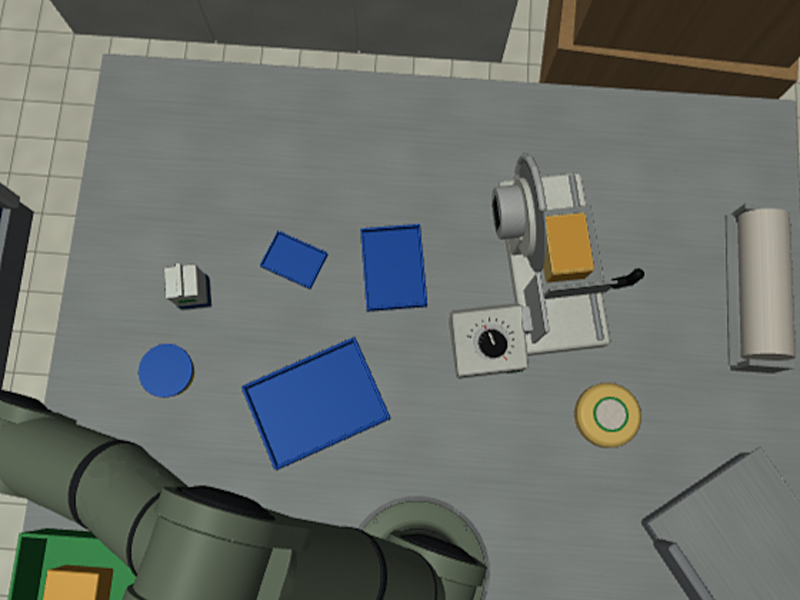

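Top view (800x600 picture): three blue trays at px (316,402) large, (394,267) middle and (294,259) small. The middle-sized one at (394,267), next to the slicer, is the one meant. The round blue tub lid is at (165,370). The dial is at (492,343) here and at (335,250) in the scene view.

```bash
cat > h.py <<'E'
import numpy as np,cv2
from workcell import bot,grab_frame,calibration
np.set_printoptions(precision=4,suppress=True)
def ray(n,uv):
    c=calibration(n);K=np.array(c["camera_matrix"]);T=np.array(c["T"])
    d=T[:3,:3]@np.linalg.inv(K)@np.array([uv[0],uv[1],1.]);return T[:3,3],d/np.linalg.norm(d)
def plane(n,uv,z):
    o,d=ray(n,uv);return o+d*(z-o[2])/d[2]
def tri(us,ut):
    o1,d1=ray("scene",us);o2,d2=ray("top",ut)
    s=np.linalg.lstsq(np.c_[d1,-d2],o2-o1,rcond=None)[0]
    a=o1+s[0]*d1;b=o2+s[1]*d2;return (a+b)/2,np.linalg.norm(a-b)
def proj(n,P):
    c=calibration(n);K=np.array(c["camera_matrix"]);T=np.array(c["T"])
    p=K@(T[:3,:3].T@(np.asarray(P)-T[:3,3]));return p[:2]/p[2]
def blues(im,amin=150):
    h=cv2.cvtColor(im,cv2.COLOR_BGR2HSV)
    m=cv2.inRange(h,(105,120,40),(125,255,255))
    return [c for c in cv2.findContours(m,cv2.RETR_EXTERNAL,cv2.CHAIN_APPROX_NONE)[0] if cv2.contourArea(c)>amin]
E
python3 - <<'E'
from h import *
a=cv2.imread("pics/scene0.png");b=cv2.imread("pics/top0.png")
for n,im in(("scene",a),("top",b)):
    for c in blues(im):
        r=cv2.minAreaRect(c);bx=cv2.boxPoints(r)
        q=cv2.approxPolyDP(c,0.04*cv2.arcLength(c,True),True)[:,0]
        P=np.array([plane(n,p,0.028 if n=="top" else 0.028) for p in (bx if n=="top" else q)])[:,:2]
        print(n,r[0],"len",[round(float(np.linalg.norm(P[i]-P[i-1])),3) for i in range(len(P))],"ctr",P.mean(0),"yaw",[round(float(np.degrees(np.arctan2(*(P[i]-P[i-1])[::-1]))),1) for i in range(len(P))])
# dark dial blobs
for n,im,(x0,y0,x1,y1) in(("scene",a,(215,155,260,200)),("top",b,(318,215,370,265))):
    g=im[y0:y1,x0:x1].max(2);m=(g<70).astype(np.uint8)
    cs=cv2.findContours(m,cv2.RETR_EXTERNAL,cv2.CHAIN_APPROX_NONE)[0];c=max(cs,key=cv2.contourArea)
    print(n,"dial",np.array(cv2.minEnclosingCircle(c)[0])+(x0,y0),cv2.boundingRect(c),cv2.contourArea(c))
A=cv2.resize(a[150:230,190:270],(400,400),interpolation=cv2.INTER_CUBIC)
B=cv2.resize(b[200:280,305:385],(400,400),interpolation=cv2.INTER_CUBIC)
C=cv2.resize(b[90:265,240:450],(480,400)[::1],interpolation=cv2.INTER_CUBIC)[:200]
C=cv2.resize(b[145:230,240:440],(800,200),interpolation=cv2.INTER_CUBIC)
cv2.imwrite("pics/crop1.png",np.vstack([np.hstack([A,B]),C]))
E
```

```text
scene (327.95849609375, 280.5452880859375) len [0.113, 0.082, 0.11, 0.088] ctr [0.6343 0.3122] yaw [-106.2, -12.8, 70.8, 164.9]
scene (432.5, 239.5) len [0.076, 0.053, 0.044, 0.071, 0.045, 0.041] ctr [0.334  0.5405] yaw [-49.0, 20.6, 73.0, 137.5, -161.4, -115.6]
scene (264.33538818359375, 251.93096923828125) len [0.124, 0.176, 0.128, 0.183] ctr [0.6266 0.0979] yaw [-81.4, 9.3, 95.5, -169.4]
scene (346.0, 204.5) len [0.251, 0.208, 0.243, 0.204] ctr [0.3236 0.2336] yaw [-61.8, 28.0, 119.3, -154.2]
scene (550.9706420898438, 168.11764526367188) len [0.044, 0.05, 0.03, 0.027, 0.04, 0.018] ctr [-0.191   0.8284] yaw [-61.8, 11.4, 87.2, 140.4, -173.6, -125.4]
scene (541.0000610351562, 103.00001525878906) len [0.075, 0.046, 0.057, 0.037, 0.059] ctr [-0.601   0.7364] yaw [-10.3, 67.0, 139.6, -167.0, -101.0]
scene (465.85882568359375, 60.135292053222656) len [0.098, 0.069, 0.111, 0.082] ctr [-0.8021  0.3708] yaw [-84.5, 6.6, 89.4, -164.3]
scene (419.56719970703125, 49.33933639526367) len [0.155, 0.071, 0.156, 0.068] ctr [-0.801   0.1481] yaw [-88.6, 14.4, 92.7, -164.2]
scene (5.5, 43.0) len [0.308, 0.356, 0.07] ctr [ 0.1324 -1.6966] yaw [-119.7, 51.6, -170.3]
scene (309.4417724609375, 22.826025009155273) len [0.225, 0.07, 0.17, 0.062] ctr [-0.7927 -0.4523] yaw [-89.7, 32.0, 90.3, 162.7]
top (115.5, 259.0) len [0.107, 0.11, 0.107, 0.109] ctr [0.3596 0.5478] yaw [8.2, -85.8, -172.6, 94.2]
top (219.79896545410156, 281.92266845703125) len [0.185, 0.262, 0.188, 0.257] ctr [0.3159 0.2334] yaw [30.2, -61.4, -151.6, 117.9]
top (205.1964569091797, 181.0634002685547) len [0.123, 0.088, 0.125, 0.087] ctr [0.6167 0.3076] yaw [69.7, -17.5, -110.6, 161.7]
top (275.2117614746094, 186.7529296875) len [0.182, 0.131, 0.182, 0.128] ctr [0.6154 0.0929] yaw [9.0, -81.1, -172.0, 98.7]
scene dial [234.656  176.3156] (13, 15, 15, 14) 168.5
top dial [344.4041 240.1027] (17, 16, 20, 19) 275.0
```

View pics/crop1.png

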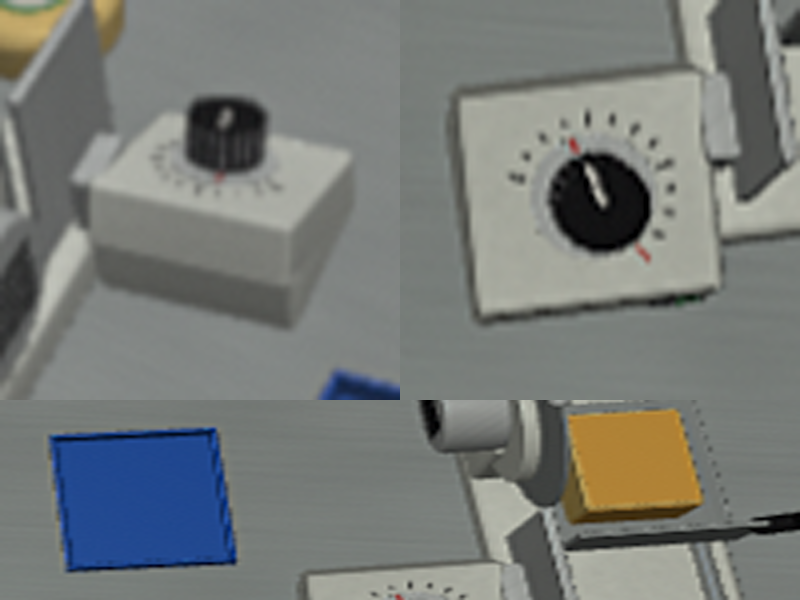

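The crop shows the middle tray clearly. Measured at 182 x 130 mm, it matches. In the top half of the crop the dial's red skirt mark is at (573,145) and the red stop tick at (640,253), about 165° clockwise away. Next I triangulate the console corners, the dial and the flank.

Run:
```python
from h import *
S=lambda x,y:(190+x/5-.4,150+y/5-.4)
T=lambda x,y:(305+(x-400)/5-.4,200+y/5-.4)
pts={"FR":((165,112),(720,287)),"FL":((355,150),(480,320)),"RL":((290,235),(455,95)),"RR":((92,182),(700,68)),
"dialtop":((227,112),(601,203)),"redmark":((220,178),(573,145))}
P={}
for k,(s,t) in pts.items():
    P[k],e=tri(S(*s),T(*t));print(k,P[k],"gap",round(e,4))
yw=lambda v:round(float(np.degrees(np.arctan2(v[1],v[0]))),1)
print("yaw front edge",yw(P["FL"]-P["FR"])-90,"rear",yw(P["RL"]-P["RR"])-90,"left",yw(P["RL"]-P["FL"]),"right",yw(P["RR"]-P["FR"]))
n=np.cross(P["RL"]-P["FR"],P["FL"]-P["RR"]);n/=np.linalg.norm(n);n*=np.sign(n[2]);print("normal",n,"lean",np.degrees(np.arccos(n[2])))
# base edges at z=.055 from top view : flank + right edge + front
b=cv2.imread("pics/top0.png")
for nm,p,q in(("flank",(354.2,168.4),(361.7,213)),("front",(370,247.5),(425.5,241))):
    A,B=plane("top",p,.055),plane("top",q,.055);print(nm,A,B,yw(A-B))
D=cv2.resize(b[90:260,320:440],(564,800)[::1],interpolation=cv2.INTER_CUBIC)[:,:]
cv2.imwrite("pics/crop2.png",cv2.resize(b[100:250,310:440],(520,600),interpolation=cv2.INTER_CUBIC))
```

```text
FR [ 0.416  -0.195   0.0595] gap 0.0013
FL [ 0.3865 -0.0567  0.0603] gap 0.0015
RL [ 0.51   -0.0319  0.1009] gap 0.0014
RR [ 0.5346 -0.1702  0.1058] gap 0.0008
dialtop [ 0.4498 -0.116   0.1225] gap 0.0014
redmark [ 0.486  -0.101   0.0993] gap 0.001
yaw front edge 12.0 rear 10.099999999999994 left 11.3 right 11.8
normal [-0.3283 -0.0502  0.9432] lean 19.399675545797713
flank [ 0.6822 -0.1418  0.055 ] [ 0.5461 -0.1699  0.055 ] 11.7
front [ 0.4446 -0.1982  0.055 ] [ 0.4758 -0.3604  0.055 ] 100.9
```

View pics/crop2.png

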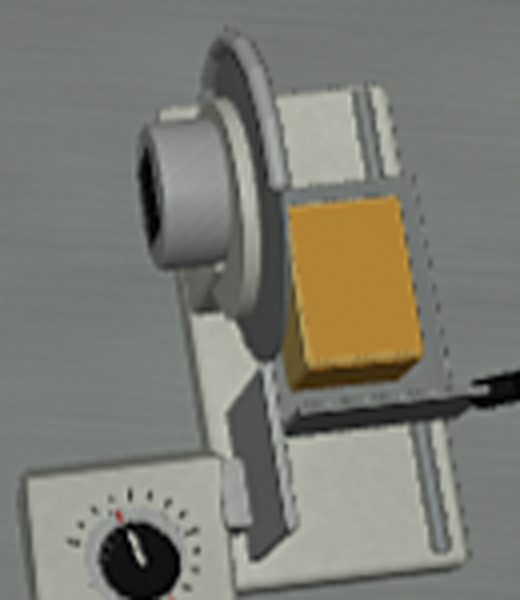

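Everything agrees. The slicer's yaw is about 11.5°, the console lean came out at 19.4° (20° given), and the dial foot lies on the console plane to within 3 mm. The estimates are:
- **Dial grip:** (0.454, -0.115, 0.110).
- **Catch spot:** (0.633, -0.082). The console side and the flank agree on it to 3 mm.

First moves.

Call:
move_arm(
  jaw=[0,0,0,0,0,0,0,0],
  dp=[
    [-0.047,-0.0325,-0.003],
    [-0.047,-0.0325,-0.003],
    [-0.047,-0.0325,-0.003],
    [-0.047,-0.0325,-0.003],
    [-0.047,-0.0325,-0.003],
    [-0.047,-0.0325,-0.003],
    [-0.047,-0.0325,-0.003],
    [-0.047,-0.0325,-0.003],
  ],
  rotation=[
    [0,0,0],
    [0,0,0],
    [0,0,0],
    [0,0,0],
    [0,0,0],
    [0,0,0],
    [0,0,0],
    [0,0,0],
  ],
  squeeze=30,
)

```text
clock: 1.1
position: [0.4179, 0.2991, 0.2505]
tool_rot: [-3.141, -0.0, 2.82]
force: [0.3, -0.2, -0.2]
grip_width: 0.0856
```

Call:
move_arm(
  jaw=[0,0,0,0,0,0,0,0,0],
  dp=[
    [-0.0185,-0.0556,0.004],
    [-0.0185,-0.0556,0.004],
    [-0.0185,-0.0556,0.004],
    [-0.0185,-0.0556,0.004],
    [-0.0185,-0.0556,0.004],
    [-0.0185,-0.0556,0.004],
    [-0.0185,-0.0556,0.004],
    [-0.0185,-0.0556,0.004],
    [-0.0185,-0.0556,0.004],
  ],
  rotation=[
    [0,0,0],
    [0,0,0],
    [0,0,0],
    [0,0,0],
    [0,0,0],
    [0,0,0],
    [0,0,0],
    [0,0,0],
    [0,0,0],
  ],
)

```text
clock: 2.22
position: [0.4168, -0.1229, 0.2216]
tool_rot: [3.142, 0.0, 2.82]
force: [0.5, 0.6, -0.3]
grip_width: 0.0855
```

Call:
move_arm(
  jaw=[0,0,0],
  dp=[
    [0,0,0],
    [0,0,0],
    [0,0,0],
  ],
  rotation=[
    [-0.0278,-0.0482,0],
    [-0.0278,-0.0482,0],
    [0,0,0],
  ],
)

```text
clock: 2.6
position: [0.4151, -0.1216, 0.2213]
tool_rot: [2.963, 0.295, 2.791]
force: [0.6, 0.2, -0.6]
grip_width: 0.085
```

```bash
cat >> h.py <<'E'
from scipy.spatial.transform import Rotation as Ro
ps=np.radians(11.5);XS=np.array([np.cos(ps),np.sin(ps),0]);YS=np.array([-np.sin(ps),np.cos(ps),0])
N=np.cos(np.radians(20))*np.array([0,0,1])-np.sin(np.radians(20))*XS
GRIP=np.array([.454,-.115,.110]);CATCH=.604*XS-.2065*YS
def st():
    o=bot.observe();R=Ro.from_euler("xyz",o["tool_rot"]).as_matrix()
    print("t",round(o["clock"],2),"p",o["position"],"z",R[:,2],"yT",R[:,1],"q",o["qpos"],"F",o["force"],"M",o["moment"],"w",round(o["grip_width"],4))
    return o,R
def to(o,R,p):
    d=R.T@(np.asarray(p)-o["position"]);print("dp",d/.8,"mm",d*1e3);return d
def tilt(R,z):
    a=np.cross(R[:,2],z);s=np.linalg.norm(a);v=R.T@(a/s)*np.arcsin(s);print("rot",v/np.pi,"deg",np.degrees(np.arcsin(s)))
E
python3 - <<'E'
from h import *
o,R=st(); tilt(R,-N); to(o,R,GRIP+.07*N); to(o,R,GRIP-.016*N)
E
```

```text
t 2.6 p [ 0.4151 -0.1216  0.2213] z [ 0.3295  0.0691 -0.9416] yT [0.2894 0.9419 0.1704] q [ 0.0742  0.1063  0.2059  2.323  -0.4276  0.4425  1.8855] F [ 0.5991  0.2402 -0.5837] M [-0.0718  0.326  -0.0467] w 0.085
rot [-0.0003 -0.0019 -0.    ] deg 0.34367114271056287
dp [-0.0001 -0.002   0.0601] mm [-0.0459 -1.5641 48.0835]
dp [-0.0007 -0.0018  0.1676] mm [ -0.5536  -1.4729 134.0819]
```

Call:
move_arm(
  jaw=[0,0,0,0,0,0],
  dp=[
    [-0.0005,-0.0018,0.03],
    [0,0,0.03],
    [0,0,0.03],
    [0,0,0.03],
    [0,0,0.02],
    [0,0,0],
  ],
  rotation=[
    [0,-0.0019,0],
    [0,0,0],
    [0,0,0],
    [0,0,0],
    [0,0,0],
    [0,0,0],
  ],
)

```text
clock: 3.35
position: [0.4548, -0.1138, 0.1151]
tool_rot: [2.962, 0.297, 2.794]
force: [0.5, 0.5, -0.3]
grip_width: 0.0854
```

Run:
```python
from h import *
o,R=st(); to(o,R,GRIP-.016*N)
a=grab_frame("scene");b=grab_frame("top")
A=cv2.resize(a[130:230,180:280],(400,400),interpolation=cv2.INTER_CUBIC)
B=cv2.resize(b[190:290,295:395],(400,400),interpolation=cv2.INTER_CUBIC)
cv2.imwrite("pics/c3.png",np.hstack([A,B]))
```

```text
t 3.35 p [ 0.4548 -0.1138  0.1151] z [ 0.3317  0.0695 -0.9408] yT [0.2864 0.9428 0.1706] q [ 0.2218  0.3899 -0.0062  2.3453 -0.9986  0.1634  2.4367] F [ 0.5011  0.4815 -0.2586] M [-0.0683  0.3731  0.0078] w 0.0854
dp [ 0.0022 -0.0028  0.0256] mm [ 1.7852 -2.2362 20.4897]
```

View pics/c3.png

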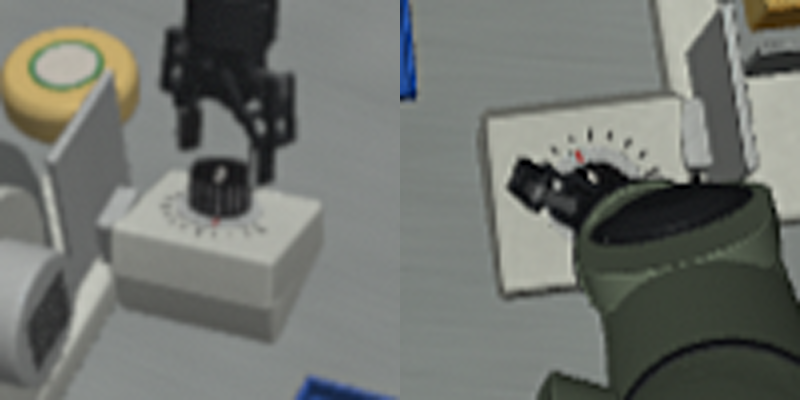

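Both views show the open fingers straddling the dial: in the scene crop the dial is at (220,185), and one jaw is behind it and one to its right. Joint 6 is near its limit, so I'll descend the last 20 mm gently and check tracking.

Call:
move_arm(
  jaw=[0,0,0,0],
  dp=[
    [0.0022,-0.0028,0.006],
    [0,0,0.008],
    [0,0,0.008],
    [0,0,0],
  ],
  rotation=[
    [0,0,0],
    [0,0,0],
    [0,0,0],
    [0,0,0],
  ],
)

```text
clock: 3.95
position: [0.4607, -0.1163, 0.1048]
tool_rot: [2.964, 0.29, 2.794]
force: [0.8, 0.4, -0.5]
grip_width: 0.0855
```

Run:
```python
from h import *
o,R=st(); to(o,R,GRIP-.016*N);tilt(R,-N)
```

```text
t 3.95 p [ 0.4607 -0.1163  0.1048] z [ 0.3253  0.0705 -0.943 ] yT [0.2873 0.9427 0.1695] q [ 0.2151  0.4223  0.0054  2.3319 -1.076   0.1618  2.5174] F [ 0.803   0.4181 -0.4668] M [-0.0564  0.347   0.0018] w 0.0855
dp [0.0059 0.0002 0.0112] mm [4.7424 0.1776 8.9887]
rot [-0.0004 -0.0034 -0.    ] deg 0.6104903047220468
```

Call:
move_arm(
  jaw=[0,0,0,0,0,0,0],
  dp=[
    [0,0,0],
    [0,0,0],
    [0,0,0],
    [0,0,0],
    [0,0,0],
    [0,0,0],
    [0,0,0],
  ],
  rotation=[
    [0,0,0.05],
    [0,0,0.05],
    [0,0,0.05],
    [0,0,0.05],
    [0,0,0.05],
    [0,0,0.05],
    [0,0,0],
  ],
)

```text
clock: 4.82
position: [0.4603, -0.1163, 0.1049]
tool_rot: [2.804, 0.032, 1.873]
force: [-0.5, 0.5, -0.7]
grip_width: 0.085
```

Run:
```python
from h import *
o,R=st(); to(o,R,GRIP-.016*N);tilt(R,-N)
```

```text
t 4.83 p [ 0.4603 -0.1163  0.1049] z [ 0.3254  0.0703 -0.943 ] yT [0.8975 0.2909 0.3314] q [ 0.1147  0.4276  0.1304  2.3375 -1.2374  0.2071  1.7327] F [-0.5291  0.5069 -0.6505] M [-0.0518  0.3738  0.006 ] w 0.085
dp [ 0.0036 -0.0044  0.0115] mm [ 2.8583 -3.4806  9.2229]
rot [-0.0029 -0.0016  0.    ] deg 0.6044084015394791
```

Call:
move_arm(
  jaw=[0,0,0,0],
  dp=[
    [0.0018,-0.0022,0.004],
    [0.0018,-0.0022,0.004],
    [0,0,0.0035],
    [0,0,0],
  ],
  rotation=[
    [0,0,0],
    [0,0,0],
    [0,0,0],
    [0,0,0],
  ],
)

```text
clock: 5.32
position: [0.4599, -0.1146, 0.096]
tool_rot: [2.805, 0.031, 1.874]
force: [-0.5, 0.6, -0.3]
grip_width: 0.0853
```

Run:
```python
from h import *
o,R=st(); to(o,R,GRIP-.016*N);tilt(R,-N)
```

```text
t 5.33 p [ 0.4599 -0.1146  0.096 ] z [ 0.3237  0.0705 -0.9435] yT [0.8979 0.2916 0.3298] q [ 0.187   0.4434  0.0353  2.3397 -1.2621  0.1617  1.7593] F [-0.5292  0.6024 -0.2514] M [-0.1016  0.3495  0.0138] w 0.0853
dp [ 0.0011 -0.0008  0.0011] mm [ 0.8613 -0.6329  0.8517]
rot [-0.0035 -0.0018 -0.    ] deg 0.7035557071744976
```

Joint 5 is at its limit, so I'll ease the lean by about 2.5° and then grip.

Call:
move_arm(
  jaw=[0,0],
  dp=[
    [0,0,0],
    [0,0,0],
  ],
  rotation=[
    [0.012,0.006,0],
    [0,0,0],
  ],
)

```text
clock: 5.58
position: [0.4605, -0.1141, 0.0962]
tool_rot: [2.843, 0.014, 1.881]
force: [-0.9, 0.9, -0.6]
grip_width: 0.0854
```

Call:
move_arm(
  jaw=[255,255,255,255,255,255],
  dp=[
    [0,0,0],
    [0,0,0],
    [0,0,0],
    [0,0,0],
    [0,0,0],
    [0,0,0],
  ],
  rotation=[
    [0,0,0],
    [0,0,0],
    [0,0,0],
    [0,0,0],
    [0,0,0],
    [0,0,0],
  ],
  squeeze=30,
)

```text
clock: 6.32
position: [0.4559, -0.1152, 0.0949]
tool_rot: [2.847, 0.011, 1.876]
force: [-26.3, -6.0, 11.2]
grip_width: 0.053
```

Run:
```python
from h import *
o,R=st(); to(o,R,GRIP-.016*N);tilt(R,-N);print(R.T@o["force"])
```

```text
t 6.33 p [ 0.4559 -0.1152  0.0949] z [ 0.28    0.0776 -0.9568] yT [0.9117 0.2906 0.2904] q [ 0.0487  0.4583  0.2115  2.3195 -1.1395  0.2558  1.6295] F [-26.2794  -5.9608  11.1853] M [-1.0345  4.8135  0.0705] w 0.053
dp [0.0002 0.0044 0.0012] mm [0.197  3.5188 0.9897]
rot [-0.0167 -0.0082 -0.    ] deg 3.350528797895217
[  2.094  -22.4434 -18.5244]
```

Call:
move_arm(
  jaw=[255,255,255],
  dp=[
    [0,-0.0056,-0.002],
    [0,0,0],
    [0,0,0],
  ],
  rotation=[
    [0,0,0],
    [0,0,0],
    [0,0,0],
  ],
)

```text
clock: 6.7
position: [0.4552, -0.1154, 0.0958]
tool_rot: [2.843, 0.012, 1.879]
force: [8.8, 2.4, -21.0]
grip_width: 0.0529
```

Run:
```python
from h import *
o,R=st(); to(o,R,GRIP-.016*N);tilt(R,-N);print(R.T@o["force"],R.T@o["moment"])
```

```text
t 6.7 p [ 0.4552 -0.1154  0.0958] z [ 0.2838  0.0787 -0.9556] yT [0.9096 0.2931 0.2943] q [ 0.0596  0.4543  0.2007  2.3228 -1.1466  0.2518  1.6424] F [  8.8086   2.3673 -20.9863] M [ 0.1893 -0.451   0.0344] w 0.0529
dp [0.0002 0.005  0.0026] mm [0.1663 4.0051 2.0862]
rot [-0.0154 -0.0082 -0.    ] deg 3.138650820536999
[-0.1728  2.5302 22.7418] [-0.4875  0.0501 -0.0147]
```

Gripped at 53 mm. I'll take out most of the axial load, lower the squeeze to 20 N and turn clockwise.

Call:
move_arm(
  jaw=[255,255,255,255,255,255,255,255,255,255],
  dp=[
    [0,0,0.0011],
    [0,0,0],
    [0,0,0],
    [0,0,0],
    [0,0,0],
    [0,0,0],
    [0,0,0],
    [0,0,0],
    [0,0,0],
    [0,0,0],
  ],
  rotation=[
    [0,0,0],
    [0,0,0.03],
    [0,0,0.03],
    [0,0,0.03],
    [0,0,0.03],
    [0,0,0.03],
    [0,0,0.03],
    [0,0,0.03],
    [0,0,0.03],
    [0,0,0],
  ],
  squeeze=20,
)

```text
clock: 7.95
position: [0.4564, -0.1155, 0.0959]
tool_rot: [2.911, -0.195, 1.148]
force: [4.9, 3.1, 2.4]
grip_width: 0.0527
```

Run:
```python
from h import *
o,R=st();tilt(R,-N);print(R.T@o["force"],R.T@o["moment"],"yawT",np.degrees(np.arctan2(R[1,1],R[0,1])))
a=grab_frame("scene");b=grab_frame("top")
cv2.imwrite("pics/s4.png",a)
```

```text
t 7.95 p [ 0.4564 -0.1155  0.0959] z [ 0.286   0.0785 -0.955 ] yT [ 0.8695 -0.4402  0.2242] q [-0.0092  0.4656  0.2888  2.3249 -1.2352  0.2875  0.9722] F [4.9025 3.1316 2.4432] M [ 0.5261 -1.3336  0.0073] w 0.0527
rot [-0.0161  0.0043 -0.    ] deg 3.0069649782074417
[ 5.2501  3.4318 -0.6852] [-0.9796  1.0461  0.0388] yawT -26.852040532884118
```

Call:
move_arm(
  jaw=[255,255,255,255,255,255,255,255,255,255],
  dp=[
    [0,0,0],
    [0,0,0],
    [0,0,0],
    [0,0,0],
    [0,0,0],
    [0,0,0],
    [0,0,0],
    [0,0,0],
    [0,0,0],
    [0,0,0],
  ],
  rotation=[
    [0,0,0.04],
    [0,0,0.04],
    [0,0,0.04],
    [0,0,0.04],
    [0,0,0.04],
    [0,0,0.04],
    [0,0,0.04],
    [0,0,0.04],
    [0,0,0.04],
    [0,0,0],
  ],
)

```text
clock: 9.3
position: [0.4566, -0.1166, 0.0959]
tool_rot: [-3.059, -0.29, -0.02]
force: [6.9, -4.5, -0.3]
grip_width: 0.0528
```

Run:
```python
from h import *
o,R=st();tilt(R,-N);print(R.T@o["force"],R.T@o["moment"],"yawT",np.degrees(np.arctan2(R[1,1],R[0,1])))
```

```text
t 9.3 p [ 0.4566 -0.1166  0.0959] z [ 0.2865  0.0767 -0.955 ] yT [ 0.004  -0.9969 -0.0789] q [-0.0262  0.469   0.3122  2.3253 -1.2532  0.2964 -0.1418] F [ 6.8726 -4.5119 -0.2913] M [-0.2648 -1.2674 -0.0882] w 0.0528
rot [-0.0024  0.0163 -0.    ] deg 2.9640184591783667
[6.5858 4.5484 1.901 ] [-0.2551  1.2693 -0.0889] yawT -89.76893233011205
```

Call:
move_arm(
  jaw=[255,255,255,255,255,255,255],
  dp=[
    [0,0,0],
    [0,0,0],
    [0,0,0],
    [0,0,0],
    [0,0,0],
    [0,0,0],
    [0,0,0],
  ],
  rotation=[
    [0,0,0.04],
    [0,0,0.04],
    [0,0,0.04],
    [0,0,0.04],
    [0,0,0.04],
    [0,0,0.04],
    [0,0,0],
  ],
)

```text
clock: 10.18
position: [0.4564, -0.117, 0.096]
tool_rot: [-2.883, -0.155, -0.783]
force: [2.9, -5.8, 3.2]
grip_width: 0.0527
```

Run:
```python
from h import *
o,R=st();tilt(R,-N);print(R.T@o["force"],R.T@o["moment"],"yawT",np.degrees(np.arctan2(R[1,1],R[0,1])))
```

```text
t 10.18 p [ 0.4564 -0.117   0.096 ] z [ 0.2866  0.0761 -0.955 ] yT [-0.6535 -0.7134 -0.253 ] q [-0.0294  0.4695  0.3171  2.3256 -1.2566  0.2981 -0.8925] F [ 2.8637 -5.8097  3.1622] M [-0.3864 -1.3929 -0.2209] w 0.0527
rot [0.0095 0.0134 0.    ] deg 2.952590035109866
[ 6.5426  1.4728 -2.6416] [ 0.6655  1.3021 -0.0058] yawT -132.49359624635002
```

Call:
move_arm(
  jaw=[255,255,255,255],
  dp=[
    [0,0,0],
    [0,0,0],
    [0,0,0],
    [0,0,0],
  ],
  rotation=[
    [0,0,0.02],
    [0,0,0.02],
    [0,0,0.02],
    [0,0,0],
  ],
)

```text
clock: 10.68
position: [0.4563, -0.1171, 0.0959]
tool_rot: [-2.859, -0.105, -0.964]
force: [2.8, -7.0, 2.2]
grip_width: 0.0528
```

Run:
```python
from h import *
o,R=st();tilt(R,-N);print(R.T@o["force"],R.T@o["moment"],"yawT",np.degrees(np.arctan2(R[1,1],R[0,1])))
```

```text
t 10.68 p [ 0.4563 -0.1171  0.0959] z [ 0.2864  0.0758 -0.9551] yT [-0.7725 -0.5714 -0.277 ] q [-0.0299  0.4696  0.318   2.3258 -1.2568  0.2982 -1.0792] F [ 2.7532 -7.0055  2.1556] M [-0.8322 -1.2146 -0.0767] w 0.0528
rot [ 0.012   0.0113 -0.    ] deg 2.9640514853003057
[ 7.5115  1.2789 -1.8016] [ 0.5128  1.3582 -0.2572] yawT -143.5119717695202
```

Call:
move_arm(
  jaw=[255,255,255,255],
  dp=[
    [0,0,0],
    [0,0,0],
    [0,0,0],
    [0,0,0],
  ],
  rotation=[
    [0,0,0.01],
    [0,0,0.01],
    [0,0,0.01],
    [0,0,0],
  ],
)

```text
clock: 11.18
position: [0.4562, -0.1175, 0.0958]
tool_rot: [-2.852, -0.079, -1.055]
force: [2.6, -9.6, 0.6]
grip_width: 0.0528
```

Run:
```python
from h import *
o,R=st();tilt(R,-N);print(R.T@o["force"],R.T@o["moment"],"yawT",np.degrees(np.arctan2(R[1,1],R[0,1])))
a=grab_frame("scene");b=grab_frame("top")
A=cv2.resize(a[150:210,200:260],(400,400),interpolation=cv2.INTER_CUBIC)
B=cv2.resize(b[210:270,315:375],(400,400),interpolation=cv2.INTER_CUBIC)
cv2.imwrite("pics/c5.png",np.hstack([A,B]))
```

```text
t 11.18 p [ 0.4562 -0.1175  0.0958] z [ 0.2862  0.0749 -0.9552] yT [-0.8223 -0.4925 -0.285 ] q [-0.03    0.4698  0.3186  2.3259 -1.2568  0.2976 -1.1725] F [ 2.6011 -9.5795  0.6321] M [-1.7032 -0.8202 -0.1379] w 0.0528
rot [ 0.0132  0.0099 -0.    ] deg 2.967253234084852
[ 9.6357  2.3984 -0.5768] [-0.1373  1.8438 -0.4172] yawT -149.08461011393084
```

View pics/c5.png

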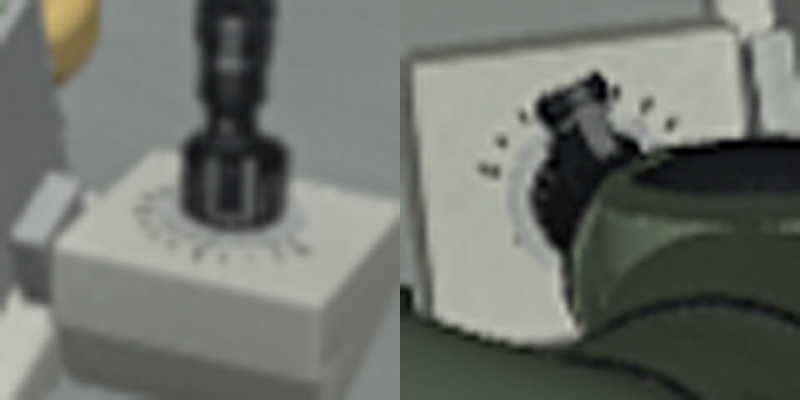

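The torque on the tool reached 0.42 N m after 167° (a click needs about 0.1), so the dial is at its stop. The crop shows the gripper closed around the dial, with no red mark visible on the far side. Now I open it by four clicks.

Call:
move_arm(
  jaw=[255,255,255,255,255,255,255,255,255,255],
  dp=[
    [0,0,0],
    [0,0,0],
    [0,0,0],
    [0,0,0],
    [0,0,0],
    [0,0,0],
    [0,0,0],
    [0,0,0],
    [0,0,0],
    [0,0,0],
  ],
  rotation=[
    [0,0,0],
    [0,0,-0.05],
    [0,0,-0.05],
    [0,0,-0.05],
    [0,0,-0.05],
    [0,0,-0.05],
    [0,0,-0.05],
    [0,0,-0.05],
    [0,0,-0.05],
    [0,0,-0.02],
  ],
)

```text
clock: 12.52
position: [0.4564, -0.1171, 0.096]
tool_rot: [3.135, -0.301, 0.281]
force: [1.7, -2.9, 3.4]
grip_width: 0.0527
```

Call:
move_arm(
  jaw=[255,255,255,255],
  dp=[
    [0,0,0],
    [0,0,0],
    [0,0,0],
    [0,0,0],
  ],
  rotation=[
    [0,0,0],
    [0,0,0],
    [0,0,0],
    [0,0,0],
  ],
)

```text
clock: 13.02
position: [0.4564, -0.1171, 0.096]
tool_rot: [3.136, -0.301, 0.275]
force: [1.6, -6.6, 7.2]
grip_width: 0.0532
```

Run:
```python
from h import *
o,R=st();tilt(R,-N);print(R.T@o["force"],R.T@o["moment"],"yawT",np.degrees(np.arctan2(R[1,1],R[0,1])))
```

```text
t 13.03 p [ 0.4564 -0.1171  0.096 ] z [ 0.2867  0.0754 -0.955 ] yT [ 0.2704 -0.9627  0.0052] q [ 0.2015  0.4429  0.024   2.3148 -0.9126  0.1867 -0.1903] F [ 1.6291 -6.6115  7.2217] M [-2.4148 -0.7944 -0.904 ] w 0.0532
rot [-0.0064  0.015   0.    ] deg 2.9413896652295803
[ 1.9209  6.8429 -6.9284] [-2.6937  0.1073  0.1112] yawT -74.31408911456717
```

Call:
move_arm(
  jaw=[0,0,0,0,0,0,0,0,0,0],
  dp=[
    [0,0,0],
    [0,0,0],
    [0,0,0],
    [0,0,0],
    [0,0,0],
    [0,0,0],
    [0,0,-0.03],
    [0,0,-0.04],
    [0,0,-0.05],
    [0,0,-0.05],
  ],
  rotation=[
    [0,0,0],
    [0,0,0],
    [0,0,0],
    [0,0,0],
    [0,0,0],
    [0,0,0],
    [0,0,0],
    [0,0,0],
    [0,0,0],
    [0,0,0],
  ],
)

```text
clock: 14.28
position: [0.4162, -0.1264, 0.2262]
tool_rot: [3.139, -0.298, 0.278]
force: [0.3, 1.1, 0.3]
grip_width: 0.0851
```

Call:
move_arm(
  jaw=[0,0,0,0,0,0],
  dp=[
    [0,0.05,-0.04],
    [0,-0.05,-0.04],
    [0,-0.05,0],
    [0,-0.05,0],
    [0,-0.05,0],
    [0,-0.05,0],
  ],
  rotation=[
    [0,0,0],
    [0,0,0],
    [0,0,0],
    [0,0,0],
    [0,0,0],
    [0,0,0],
  ],
)

```text
clock: 15.02
position: [0.3544, 0.0235, 0.286]
tool_rot: [3.138, -0.3, 0.279]
force: [0.3, 0.4, 0.0]
grip_width: 0.0853
```

Run:
```python
from h import *
o,R=st()
a=grab_frame("scene");b=grab_frame("top")
A=cv2.resize(a[150:210,200:260],(400,400),interpolation=cv2.INTER_CUBIC)
B=cv2.resize(b[210:270,315:375],(400,400),interpolation=cv2.INTER_CUBIC)
cv2.imwrite("pics/c6.png",np.hstack([A,B]));cv2.imwrite("pics/b6.png",b)
```

```text
t 15.03 p [0.3544 0.0235 0.286 ] z [ 0.2847  0.0782 -0.9554] yT [ 0.2743 -0.9616  0.003 ] q [-0.3778 -0.1814  0.1339  2.3614  0.027   0.6606 -1.5537] F [0.2627 0.445  0.0377] M [-0.0868  0.2329 -0.016 ] w 0.0853
```

View pics/c6.png

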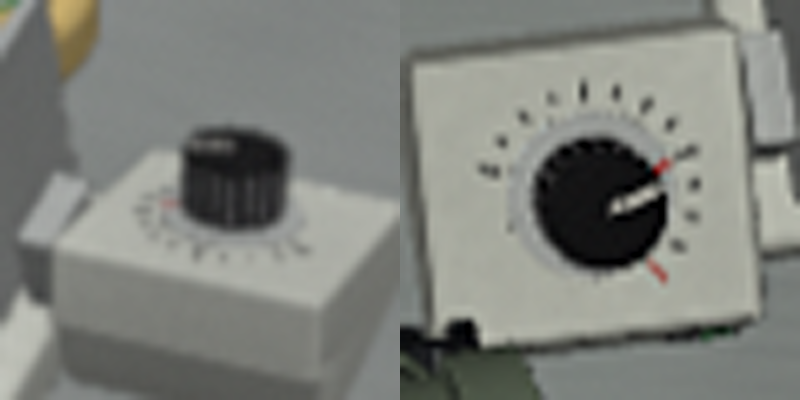

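In the top crop the red mark (662,166) lines up with the fourth black tick (688,150), counting anticlockwise from the red stop tick (657,272). The dial is four clicks open. Now the tray: I'll push it sideways with both open fingers, jaw axis along the flank.

```bash
cat >> h.py <<'E'
RT=np.c_[np.cross(XS,[0,0,-1]),XS,[0,0,-1]]
def full(R):
    v=Ro.from_matrix(R.T@RT).as_rotvec();print("rotvec/pi",v/np.pi,"deg",np.degrees(np.linalg.norm(v)));return v
E
python3 - <<'E'
from h import *
o,R=st();full(R)
p=.6216*XS+.07*YS;print(CATCH)
for z in(.15,.003):
    d=to(o,RT,[p[0],p[1],z])
for c in blues(cv2.imread("pics/b6.png")):
    r=cv2.minAreaRect(c);P=np.array([plane("top",q,.028) for q in cv2.boxPoints(r)]);c0=P.mean(0);print(c0, "slicer x,y",c0@XS,c0@YS)
E
```

```text
t 15.12 p [0.3541 0.0248 0.2859] z [ 0.2841  0.0791 -0.9555] yT [ 0.2778 -0.9606  0.0031] q [-0.3786 -0.1813  0.1311  2.3616  0.0262  0.6607 -1.5532] F [-0.1373 -0.073  -0.6144] M [-0.086   0.2714 -0.0528] w 0.0852
rotvec/pi [ 0.0717 -0.0762 -0.4703] deg 86.72413740646637
[ 0.633  -0.0819  0.    ]
dp [0.1453 0.3371 0.1698] mm [116.2776 269.6602 135.8757]
dp [0.1453 0.3371 0.3536] mm [116.2776 269.6602 282.8757]
[0.3596 0.5478 0.028 ] slicer x,y 0.4615498806902974 0.46513796808488417
[0.3159 0.2332 0.028 ] slicer x,y 0.35602956195701496 0.16550210388333647
[0.6167 0.3076 0.028 ] slicer x,y 0.6656413729771049 0.17846317876845896
[0.6154 0.0929 0.028 ] slicer x,y 0.6215941278154246 -0.031693998534132156
```

Call:
move_arm(
  jaw=[0,0,0,0,0,0,0,0,0,0],
  dp=[
    [0,0,0],
    [0,0,0],
    [0,0,0],
    [0,0,0],
    [0,0,0],
    [0,0,0],
    [0,0,0],
    [0,0,0],
    [0,0,0],
    [0,0,0],
  ],
  rotation=[
    [0.008,-0.0085,-0.0523],
    [0.008,-0.0085,-0.0523],
    [0.008,-0.0085,-0.0523],
    [0.008,-0.0085,-0.0523],
    [0.008,-0.0085,-0.0523],
    [0.008,-0.0085,-0.0523],
    [0.008,-0.0085,-0.0523],
    [0.008,-0.0085,-0.0523],
    [0.008,-0.0085,-0.0523],
    [0,0,0],
  ],
)

```text
clock: 16.38
position: [0.3552, 0.0223, 0.2857]
tool_rot: [-3.14, 0.0, 1.769]
force: [0.2, -0.3, -0.3]
grip_width: 0.0853
```

Call:
move_arm(
  jaw=[0,0,0,0,0,0,0],
  dp=[
    [0.0242,0.0562,0.0283],
    [0.0242,0.0562,0.0283],
    [0.0242,0.0562,0.0283],
    [0.0242,0.0562,0.0283],
    [0.0242,0.0562,0.0283],
    [0.0242,0.0562,0.0283],
    [0,0,0],
  ],
  rotation=[
    [0,0,0],
    [0,0,0],
    [0,0,0],
    [0,0,0],
    [0,0,0],
    [0,0,0],
    [0,0,0],
  ],
)

```text
clock: 17.25
position: [0.5972, 0.1903, 0.1467]
tool_rot: [-3.138, 0.001, 1.766]
force: [-0.5, -0.5, 0.3]
grip_width: 0.0855
```

Run:
```python
from h import *
o,R=st();full(R);p=.6216*XS+.07*YS
to(o,R,[*p[:2],.02])
```

```text
t 17.25 p [0.5972 0.1903 0.1467] z [-0.0035 -0.0014 -1.    ] yT [ 0.981   0.1941 -0.0037] q [-0.5814  0.6397  0.2697  1.6777 -0.212   0.8568 -0.0273] F [-0.5362 -0.458   0.2932] M [-0.0134  0.0647 -0.0148] w 0.0855
rotvec/pi [-0.0012  0.0002 -0.0017] deg 0.3772428710280817
dp [ 0.0034 -0.0013  0.1584] mm [  2.6851  -1.0706 126.6871]
```

Descending to z ≈ 4 mm, then a crop to check finger height and clearance.

Call:
move_arm(
  jaw=[0,0,0,0,0,0,0,0],
  dp=[
    [0.003,-0.0013,0.04],
    [0,0,0.04],
    [0,0,0.04],
    [0,0,0.03],
    [0,0,0.01],
    [0,0,0.01],
    [0,0,0.008],
    [0,0,0],
  ],
  rotation=[
    [0,0,0],
    [0,0,0],
    [0,0,0],
    [0,0,0],
    [0,0,0],
    [0,0,0],
    [0,0,0],
    [0,0,0],
  ],
)

```text
clock: 18.25
position: [0.5947, 0.1913, 0.0071]
tool_rot: [-3.14, 0.0, 1.769]
force: [0.8, 0.0, -0.2]
grip_width: 0.0855
```

Run:
```python
from h import *
o,R=st();print("slicer",o["position"]@XS,o["position"]@YS)
a=grab_frame("scene")
cv2.imwrite("pics/c7.png",cv2.resize(a[130:330,140:390],(750,600),interpolation=cv2.INTER_CUBIC))
```

```text
t 18.25 p [0.5947 0.1913 0.0071] z [-0.0016 -0.0006 -1.    ] yT [ 0.9805  0.1967 -0.0016] q [-0.5394  0.8325  0.2015  1.7363 -0.265   0.6011  0.0156] F [ 0.8192  0.0385 -0.1963] M [ 0.0145 -0.0084 -0.0565] w 0.0855
slicer 0.6208618681135523 0.06889742958768832
```

View pics/c7.png

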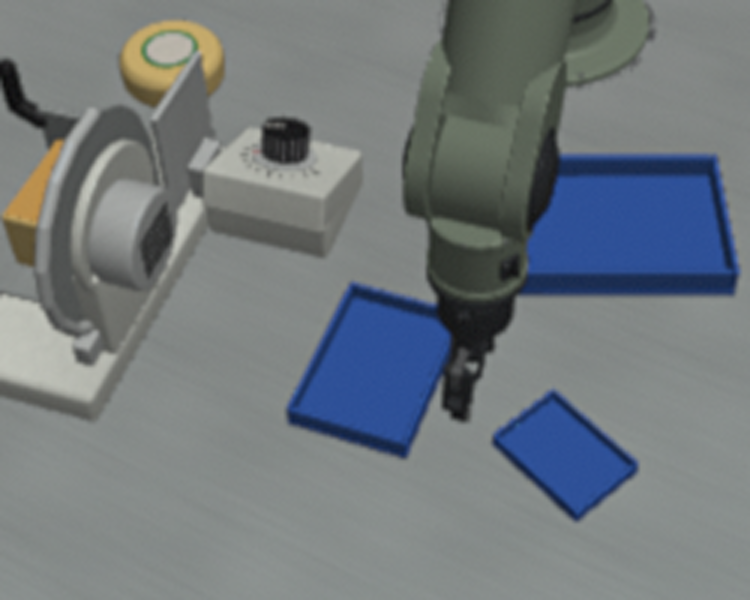

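In the crop the fingers (460,410) stand between the meant tray (370,370) and the small one (565,455), with clearance to both. The crop also shows the knife and motor housing well to the left. Lower a little and push along the flank normal, easing slightly to the front.

Call:
move_arm(
  jaw=[0,0,0,0,0,0,0,0,0,0],
  dp=[
    [0,0,0.006],
    [-0.0156,0,0],
    [-0.0156,0,0],
    [-0.0156,-0.0015,0],
    [-0.0156,-0.0015,0],
    [-0.0156,-0.0015,0],
    [-0.0156,-0.0015,0],
    [-0.0156,-0.0015,0],
    [-0.0156,-0.0015,0],
    [0,0,0],
  ],
  rotation=[
    [0,0,0],
    [0,0,0],
    [0,0,0],
    [0,0,0],
    [0,0,0],
    [0,0,0],
    [0,0,0],
    [0,0,0],
    [0,0,0],
    [0,0,0],
  ],
)

```text
clock: 19.55
position: [0.6074, 0.0904, 0.0023]
tool_rot: [-3.14, 0.001, 1.767]
force: [-0.8, -0.0, -0.6]
grip_width: 0.0851
```

Run:
```python
from h import *
o,R=st();print("slicer",o["position"]@XS,o["position"]@YS)
a=grab_frame("scene")
c=min(blues(a),key=lambda c:abs(cv2.minAreaRect(c)[0][0]-240)+abs(cv2.minAreaRect(c)[0][1]-240))
q=cv2.approxPolyDP(cv2.convexHull(c),0.03*cv2.arcLength(c,True),True)[:,0]
for p in q:
    P=plane("scene",p,.028);print(p,P@XS-CATCH@XS,P@YS-CATCH@YS)
```

```text
t 19.55 p [0.6074 0.0904 0.0023] z [-0.0017 -0.0013 -1.    ] yT [ 0.9807  0.1954 -0.0019] q [-0.3656  0.8267  0.1801  1.7655 -0.244   0.573   0.1602] F [-0.8469 -0.0072 -0.6081] M [0.0836 0.0102 0.0184] w 0.0851
slicer 0.613198833911994 -0.03247530405447489
[234 219] -0.06567261119175771 0.03687435813813372
[253 223] -0.06741900630105957 0.10270019185123717
[258 233] -0.03218927471096533 0.13203473322009016
[253 273] 0.11798099270361928 0.16755339042708975
[215 264] 0.12056598217467962 0.04619520225596599
```

Call:
move_arm(
  jaw=[0,0,0,0,0,0,0],
  dp=[
    [-0.0156,-0.003,0],
    [-0.0156,-0.003,0],
    [-0.0156,-0.003,0],
    [-0.0156,-0.003,0],
    [-0.0156,-0.003,0],
    [-0.0156,-0.003,0],
    [0,0,0],
  ],
  rotation=[
    [0,0,0],
    [0,0,0],
    [0,0,0],
    [0,0,0],
    [0,0,0],
    [0,0,0],
    [0,0,0],
  ],
)

```text
clock: 20.48
position: [0.6079, 0.0142, 0.0024]
tool_rot: [-3.14, 0.001, 1.767]
force: [-0.1, 0.2, 0.0]
grip_width: 0.0854
```

Run:
```python
from h import *
o,R=st();print("slicer",o["position"]@XS,o["position"]@YS)
a=grab_frame("scene");b=grab_frame("top")
A=cv2.resize(a[150:320,140:310],(400,400),interpolation=cv2.INTER_CUBIC)
B=cv2.resize(b[100:270,270:440],(400,400),interpolation=cv2.INTER_CUBIC)
cv2.imwrite("pics/c8.png",np.hstack([A,B]))
```

```text
t 20.48 p [0.6079 0.0142 0.0024] z [-0.0015 -0.0011 -1.    ] yT [ 0.9808  0.1952 -0.0017] q [-0.2331  0.8185  0.1654  1.7819 -0.2261  0.5612  0.2695] F [-0.0556  0.2325  0.0058] M [ 0.0726 -0.0594 -0.0093] w 0.0854
slicer 0.5985781878965412 -0.10725748290107567
```

View pics/c8.png

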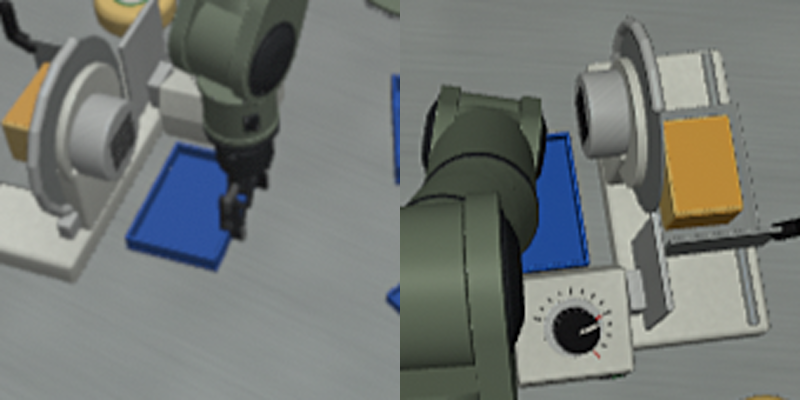

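Run:
```python
from h import *
k=170/400
for p in((570,132),(588,262)):
    P=plane("top",(270+(p[0]-400)*k-.3,100+p[1]*k-.3),.028);print("top",P@XS-CATCH@XS,P@YS-CATCH@YS)
for p in((183,143),(127,237)):
    P=plane("scene",(140+p[0]*k-.3,150+p[1]*k-.3),.028);print("scene",P@XS-CATCH@XS,P@YS-CATCH@YS)
```

```text
top 0.08855897290126946 -0.042385036749835264
top -0.08712311253144078 -0.038623107777958826
scene -0.08513326059867088 -0.029857551375986974
scene 0.09205190950836939 -0.03722918243564091
```

Both views put the tray's near edge 25–29 mm from the flank, its centre about 2 mm from the spot along the flank, and its yaw within 2°. Push straight in, watching the force.

Call:
move_arm(
  jaw=[0,0,0,0],
  dp=[
    [-0.0125,0,0],
    [-0.01,0,0],
    [-0.005,0,0],
    [0,0,0],
  ],
  rotation=[
    [0,0,0],
    [0,0,0],
    [0,0,0],
    [0,0,0],
  ],
)

```text
clock: 21.08
position: [0.6123, -0.0063, 0.0023]
tool_rot: [-3.14, 0.0, 1.769]
force: [-0.4, 0.4, -0.3]
grip_width: 0.0852
```

Call:
move_arm(
  jaw=[0,0,0],
  dp=[
    [-0.003,0,0],
    [-0.003,0,0],
    [0,0,0],
  ],
  rotation=[
    [0,0,0],
    [0,0,0],
    [0,0,0],
  ],
)

```text
clock: 21.45
position: [0.6132, -0.0107, 0.0023]
tool_rot: [-3.14, 0.0, 1.769]
force: [0.6, -0.6, -0.4]
grip_width: 0.0853
```

Run:
```python
from h import *
o,R=st();print("slicer",o["position"]@XS,o["position"]@YS,"F y",o["force"]@YS)
```

```text
t 21.45 p [ 0.6132 -0.0107  0.0023] z [-0.0015 -0.0007 -1.    ] yT [ 0.9804  0.1969 -0.0017] q [-0.188   0.8235  0.1615  1.7672 -0.2192  0.5699  0.306 ] F [ 0.6399 -0.5999 -0.4226] M [-0.029  -0.0322  0.0021] w 0.0853
slicer 0.5987685394884831 -0.1327665499648588 F y -0.7154768162719736
```

Call:
move_arm(
  jaw=[0,0,0],
  dp=[
    [-0.003,0,0],
    [-0.002,0,0],
    [0,0,0],
  ],
  rotation=[
    [0,0,0],
    [0,0,0],
    [0,0,0],
  ],
)

```text
clock: 21.82
position: [0.614, -0.0147, 0.0023]
tool_rot: [-3.14, 0.0, 1.769]
force: [-0.1, -0.5, -0.4]
grip_width: 0.0854
```

Run:
```python
from h import *
o,R=st();print("slicer",o["position"]@XS,o["position"]@YS,"F y",o["force"]@YS)
b=grab_frame("top");a=grab_frame("scene")
A=cv2.resize(a[150:320,140:310],(400,400),interpolation=cv2.INTER_CUBIC)
B=cv2.resize(b[100:270,270:440],(400,400),interpolation=cv2.INTER_CUBIC)
cv2.imwrite("pics/c9.png",np.hstack([A,B]))
```

```text
t 21.82 p [ 0.614  -0.0147  0.0023] z [-0.0015 -0.0007 -1.    ] yT [ 0.9805  0.1967 -0.0016] q [-0.181   0.8244  0.161   1.7647 -0.2182  0.5714  0.3114] F [-0.0888 -0.5213 -0.3823] M [-0.0219 -0.0102 -0.0506] w 0.0854
slicer 0.5987666615320808 -0.13681827796476512 F y -0.4931161479983792
```

View pics/c9.png

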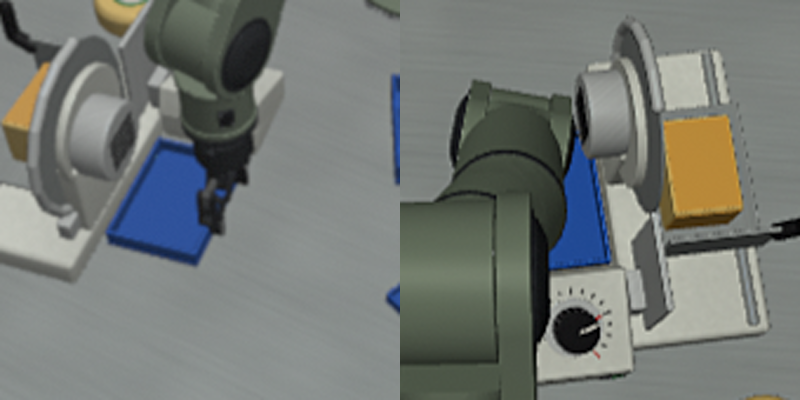

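The crop shows the tray's near edge (107,237 / 160,140) almost against the slicer base, with a sliver of gap left, and the robot clear of the knife. A few more millimetres until contact.

Call:
move_arm(
  jaw=[0,0,0],
  dp=[
    [-0.002,0,0],
    [-0.0015,0,0],
    [0,0,0],
  ],
  rotation=[
    [0,0,0],
    [0,0,0],
    [0,0,0],
  ],
)

```text
clock: 22.3
position: [0.6146, -0.0165, 0.0023]
tool_rot: [-3.14, -0.001, 1.769]
force: [0.6, 5.2, 0.6]
grip_width: 0.0853
```

```bash
cat > m.py <<'E'
from h import *
o,R=st();print("slicer",o["position"]@XS,o["position"]@YS,"F y",o["force"]@YS)
b=grab_frame("top");h=cv2.cvtColor(b,cv2.COLOR_BGR2HSV);m=cv2.inRange(h,(105,120,40),(125,255,255))
e=[]
for v in range(170,208,2):
    u=np.nonzero(m[v,320:375])[0]
    if len(u): P=plane("top",(320+u.max()+.5,v),.028);e.append((P@XS-CATCH@XS,P@YS-CATCH@YS))
e=np.array(e);f=np.polyfit(e[:,0],e[:,1],1);print("near edge y at centre",np.median(e[:,1]),f,"deg",np.degrees(f[0]))
E
python3 m.py
```

```text
t 22.3 p [ 0.6146 -0.0165  0.0023] z [-0.0016  0.0002 -1.    ] yT [ 0.9804  0.1972 -0.0016] q [-0.1765  0.8249  0.1598  1.7629 -0.218   0.5727  0.3152] F [0.6282 5.1852 0.6323] M [ 1.0292  0.0883 -0.1867] w 0.0853
slicer 0.5989371824903875 -0.13870200910956398 F y 4.955892351014018
near edge y at centre -0.07075916844690958 [ 0.0034 -0.0707] deg 0.1937866042700831
```

Contact at 5 N, with the edge parallel to the flank within 0.2°. Back off and rise clear.

Call:
move_arm(
  jaw=[0,0,0,0,0,0,0,0,0,0],
  dp=[
    [0.01,0,0],
    [0.02,0,0],
    [0.03,0,0],
    [0.03,0,-0.02],
    [0.04,0,-0.05],
    [0.06,0,-0.05],
    [0.06,0,-0.05],
    [0.06,0,-0.05],
    [0.06,0,-0.05],
    [0,0,0],
  ],
  rotation=[
    [0,0,0],
    [0,0,0],
    [0,0,0],
    [0,0,0],
    [0,0,0],
    [0,0,0],
    [0,0,0],
    [0,0,0],
    [0,0,0],
    [0,0,0],
  ],
)

```text
clock: 23.6
position: [0.5555, 0.2788, 0.2208]
tool_rot: [3.14, -0.003, 1.776]
force: [-0.2, -0.3, -0.6]
grip_width: 0.0856
```

```bash
python3 m.py
python3 - <<'E'
from h import *
a=grab_frame("scene");b=grab_frame("top")
c=min(blues(a),key=lambda c:abs(cv2.minAreaRect(c)[0][0]-215)+abs(cv2.minAreaRect(c)[0][1]-235))
for p in cv2.approxPolyDP(cv2.convexHull(c),0.03*cv2.arcLength(c,True),True)[:,0]:
    for z in (0,.028):
        P=plane("scene",p,z);print(p,z,P@XS-CATCH@XS,P@YS-CATCH@YS)
A=cv2.resize(a[150:320,140:310],(400,400),interpolation=cv2.INTER_CUBIC)
B=cv2.resize(b[100:270,270:440],(400,400),interpolation=cv2.INTER_CUBIC)
cv2.imwrite("pics/c10.png",np.hstack([A,B]))
E
```

```text
t 23.6 p [0.5555 0.2788 0.2208] z [ 0.0014  0.0033 -1.    ] yT [0.9791 0.2033 0.0021] q [-0.7523  0.5421  0.2871  1.6351 -0.1787  0.9872 -0.2011] F [-0.2322 -0.2793 -0.5585] M [ 0.0099 -0.0042  0.018 ] w 0.0856
slicer 0.5999670798661991 0.1624914316416915 F y -0.22735110475951523
near edge y at centre -0.07075916844690958 [ 0.0034 -0.0707] deg 0.1937866042700831
[206 209] 0 -0.10267446364941035 -0.08286566139521115
[206 209] 0.028 -0.08017930938703488 -0.06947852750624364
[241 217] 0 -0.1031057630341532 0.04564766518110569
[241 217] 0.028 -0.0806003346013856 0.05597342717481485
[223 261] 0 0.08508457837728745 0.055228665515958786
[223 261] 0.028 0.10310704276652471 0.06532619433000497
[185 249] 0 0.07658764526911821 -0.07880592381806831
[185 249] 0.028 0.09481251880070862 -0.06551549870516235
```

View pics/c10.png

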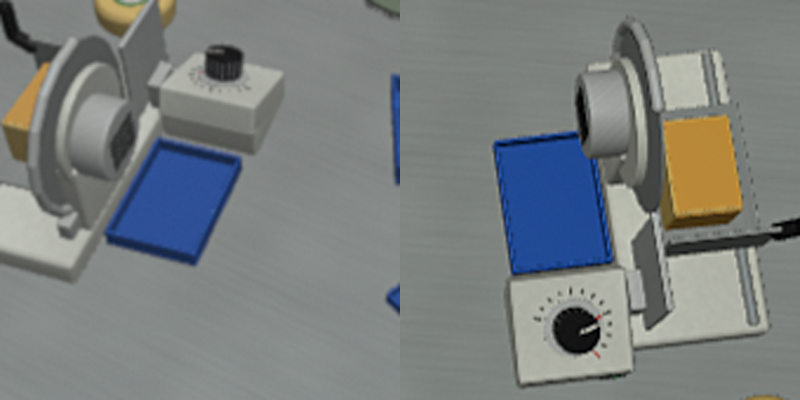

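The tray lies flush along the flank, about 5 mm from the spot lengthwise, and the dial mark is still on the fourth tick. The robot is clear, so I hand in.

```bash
python3 -c "
from workcell import workorder
print(workorder.job_done())"
```

```text
the job is handed in; nothing more can be done
None
```

The dial is set four clicks open and the tray lies along the slicer's left flank. I handed the job in at about 24 s; it reports no verdict.

- **Dial:** I turned it clockwise about 167° until the torque rose to 0.42 N m, against about 0.1 for a click. That reading is my evidence for the stop, because the gripper hid the marks at that moment. I then opened it about 75° and let go. The camera shows the red mark on the fourth tick, and the later pictures show no change.
- **Tray:** I slid the middle-sized tray, measured at 182 × 130 mm, over with the open fingers until it pressed on the flank at 5 N. In the last check its edge was parallel to the flank within 0.2°. It was about 5 mm from the catch spot along the flank.
- **Check that disagreed slightly:** the near edge measured 71 mm from the catch spot, though the flank itself is only 69 mm away. That is within the 2 mm camera accuracy, so I take it as touching.
- **Surroundings:** the arm never came near the knife. I moved none of the cheeses, the tub or the carton, but I did not re-measure their positions at the end. The arm ended 22 cm above the table, touching nothing.

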